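# Put the paint bottles back on their own drip dishes

### The job

The three paint bottles have been put back on each other's drip dishes: rearrange them so that each stands upright in the dish of its own colour. The bottles are drippy, so never stand one on the bare worktop; park a bottle in the empty grey dish while you make room, and leave the grey dish empty again at the end. Keep the bottles upright and leave the black tape roll, the outlet and the metal coupling where they lie.

Things in the scene. Friction and masses are not known exactly. Their poses are not given: they have to be found in the camera images.
- blue_bottle: Closed blue craft-paint bottle with a white nozzle cap and a black and white label band, loose, 0.08 to 0.17 kg, 110 mm tall: round body 36 mm in diameter up to 86 mm, above it the cap, 18 mm in diameter. Origin at the centre of its underside, z up its axis. It starts in a dish of another colour; grip it round the body.
- red_bottle: Closed red craft-paint bottle with a white nozzle cap and a black and white label band, loose, 0.08 to 0.17 kg, 112 mm tall: round body 36 mm in diameter up to 88 mm, above it the cap, 18 mm in diameter. Origin at the centre of its underside, z up its axis. It starts in a dish of another colour; grip it round the body.
- yellow_bottle: Closed yellow craft-paint bottle with a white nozzle cap and a black and white label band, loose, 0.08 to 0.17 kg, 109 mm tall: round body 36 mm in diameter up to 85 mm, above it the cap, 18 mm in diameter. Origin at the centre of its underside, z up its axis. It starts in a dish of another colour; grip it round the body.
- blue_dish: Round blue drip dish, fixed to the worktop: 73 mm across the rim, rim top 10 mm above the worktop, flat inner floor 60 mm across at 4 mm above the worktop. Origin at the centre of its underside (on the worktop), z up. The blue bottle belongs here; another bottle stands in it at the start.
- red_dish: Round red drip dish, fixed to the worktop: 73 mm across the rim, rim top 10 mm above the worktop, flat inner floor 60 mm across at 4 mm above the worktop. Origin at the centre of its underside (on the worktop), z up. The red bottle belongs here; another bottle stands in it at the start.
- yellow_dish: Round yellow drip dish, fixed to the worktop: 73 mm across the rim, rim top 10 mm above the worktop, flat inner floor 60 mm across at 4 mm above the worktop. Origin at the centre of its underside (on the worktop), z up. The yellow bottle belongs here; another bottle stands in it at the start.
- grey_dish: Round grey drip dish, fixed to the worktop: 73 mm across the rim, rim top 10 mm above the worktop, flat inner floor 60 mm across at 4 mm above the worktop. Origin at the centre of its underside (on the worktop), z up. It starts empty: the parking place.
- tape_roll: Roll of black tape lying flat, loose, 62 mm in diameter, 19 mm high; origin at the centre of its underside. To be left alone.
- outlet: Cream electrical outlet insert, loose, 43 x 108 x 38 mm high (long along its y); origin at the centre of its underside. To be left alone.
- coupling: Grey metal conduit coupling lying down, loose, 24 x 46 x 26 mm high (long along its y); origin at the centre of its underside. To be left alone.

How it is judged:
By the outcome, as a careful person would: the job done as asked, in the order asked, and still so for the second after the job is handed in, with the robot touching nothing.
It also fails if it takes over 96 s, if anything falls off the work surface, if the arm or the gripper's body presses on something with over 40 N, if the wrist force passes 120 N, or if a joint passes its speed limit or range.

### The arm

A 6-joint arm with a two-finger parallel gripper is mounted at the origin on a cart in front of the work surface, level with it; the furniture and walls round the work are solid. World frame = base frame: x ahead of the robot, y to its left, z up, the work surface at z = 0. Lengths are in mm, angles in rad, forces in N, time in s.
With the tool pointing down it reaches from about 275 to 1000 mm from the base axis. Payload 8.4 kg.
Tool frame: the origin (TCP) lies at the centre of the arm's flange, where the gripper is bolted on; the fingertips stand 173 mm ahead of it and the grasp point (between the pads) lies 155 mm ahead of it (tcp_to_tips is the distance from the TCP to the fingertips, in mm); z points along the fingers, x is the direction in which the jaws open and shut, and the axes are right-handed (so a half turn about z gives the same grasp; the last joint's range is limited). The gripper opens to 85 mm and grips with 20 to 120 N. Pads are 22 mm wide; open, the fingers measure 114 mm over their backs; the gripper's body (76 mm by 85 mm) begins 54 mm behind the grasp point. The pads swing forward as they close: fully open they stand 13 mm farther back than shut.
Start: joints at [1.102, 0.353, 1.633, -0, 1.155, -0.002], TCP at [281.269, 558.137, 404.681] pointing down, gripper open.
Joint ranges: [-2.63, 2.63], [-0.92, 2.1], [0.06, 2.66], [-1.3, 4.44], [0, 2.69], [-3.02, 3.02]. Speed limits (rad/s): [2.22, 2.22, 2.79, 3.14, 3.14, 3.14].

### API

Orientations are given as [roll, pitch, yaw] about the fixed x, y, z axes, in that order (R = Rz(yaw) Ry(pitch) Rx(roll)).
In Python, from rig import sense, grab_frame, camera_info, sign_off, tcp_to_tips gives the robot as it stands.
- The arm moves only by the shell command python3 -m creep 'ROWS' [FORCE]. ROWS is text: rows parted by semicolons, each of 5 numbers parted by spaces: the opening in per cent of the stroke, from 0 (shut) to 100 (fully open), then the shift along the tool's x, y, z in cm, then the turn about the tool's z in degrees. In form: fingers tx ty tz roll; .... A call has 1 to 20 rows; each row is the pose to reach, as a shift and turn from the pose measured when the call began, along the tool's axes at that moment; what a row does not reach only later rows make up. A row lasts 1/10 s, in which the tool goes at most 50 mm and 8.59 degrees, less where a joint would pass 70% of its speed; a pose out of reach is approached as far as the arm can. A call with a gripper value outside its range is refused whole. The fingers move at their own pace and stop on an object; FORCE is the grip in N (left out, the last holds). Time passes only in rows, so rows that repeat a pose let the fingers close. It gives the time, the measured TCP pose, the force and the opening at its end, in the units of the state.
- sense(): the state, without advancing time (a new reading comes with each control period).
- grab_frame(name): name is "scene" or "top"; returns (picture, depth): 384x512x3 uint8, blue, green, red; 384x512 float32, mm along the optical axis (not along the pixel's ray), 0 where there is no reading.
- camera_info(name): a dict with "vertical_fov" (degrees; the focal length in pixels is half the picture's height over the tangent of half this angle, whatever the lens; pixels are square), "cx", "cy" (the principal point, pixels), "world_to_cam" (4x4, takes a point from world to camera coordinates). Camera axes: x right, y down, z forward; pixel columns grow to the right and rows downward; lengths in mm; the calibration is good to about 2 mm. A picture is of the moment at which its call begins. camera_info takes no time and is no camera call.
- sign_off(): hands the job in, once; it reports no verdict.
The state is a dict: "clock": time; "qpos": joint angles; "qvel": joint speeds; "joint_efforts": joint torques, N m; "eef_pos": TCP position; "tcp_rot": TCP orientation; "contact_force": force on the tool from outside, world axes, zero at the start; "wrist_torque": the same for the moment, N m; "opening": opening from 0.0 (shut) to 1.0 (fully open).
Only numpy, scipy, OpenCV 4.12 (cv2) and the standard library are available. Lean on these libraries where they do the work, as an engineer would, in place of code of your own. Each camera call takes 0.05 s, during which the arm holds its last target.

## Working session

There is one attempt and no reset: what is moved stays moved. The work goes in short steps, Python scripts to look and compute and a shell command to move; the robot and the scene stay as the last step left them, time stands still between calls to the robot, and variables do not carry over. Pictures are saved under pics/ and viewed, and the job is handed in when it is done.

```bash
ls; mkdir -p pics; python3 - <<'E'
from rig import *
import cv2
s=sense();print(s)
for n in("scene","top"):
    im,d=grab_frame(n);cv2.imwrite(f"pics/{n}0.png",im);print(n,camera_info(n))
E
```

```text
pics
{'clock': 0.0, 'qpos': array([ 1.10160118e+00,  3.53655125e-01,  1.63416966e+00,  4.50534579e-05,
        1.15518420e+00, -2.39355366e-03]), 'qvel': array([-0.00013404, -0.00106778, -0.00030459,  0.00249081,  0.00219903,
       -0.0009068 ]), 'joint_efforts': array([ 1.82539161e-04, -6.05255628e+01, -3.42054427e+01, -7.75833132e-05,
        9.64455830e-03, -4.45273224e-05]), 'eef_pos': array([281.14880882, 557.91748031, 403.9419481 ]), 'tcp_rot': array([-3.14154807e+00,  1.41622609e-03,  1.10397655e+00]), 'contact_force': array([-0.36940739, -0.63992996, -0.13319304]), 'wrist_torque': array([-0.02474398,  0.04470752, -0.04013709]), 'opening': 0.9988401630290376}
scene {'vertical_fov': 42.65990257031494, 'cx': 254.80401528939746, 'cy': 189.97023181547766, 'world_to_cam': array([[-6.43678454e-01, -7.65273174e-01,  5.91749593e-03,
         3.45880887e+02],
       [-3.00586308e-01,  2.45699951e-01, -9.21563566e-01,
         1.94993748e+02],
       [ 7.03793946e-01, -5.94969330e-01, -3.88182403e-01,
         7.69226576e+02],
       [ 0.00000000e+00,  0.00000000e+00,  0.00000000e+00,
         1.00000000e+00]])}
top {'vertical_fov': 46.42644071841964, 'cx': 249.83195162923255, 'cy': 192.32018203520528, 'world_to_cam': array([[-1.26341715e-02, -9.99904614e-01,  5.58042380e-03,
         3.84924734e+00],
       [-9.87834883e-01,  1.16162162e-02, -1.55071944e-01,
         5.36433729e+02],
       [ 1.54992329e-01, -7.47174283e-03, -9.87887418e-01,
         1.12341889e+03],
       [ 0.00000000e+00,  0.00000000e+00,  0.00000000e+00,
         1.00000000e+00]])}
```

View pics/scene0.png

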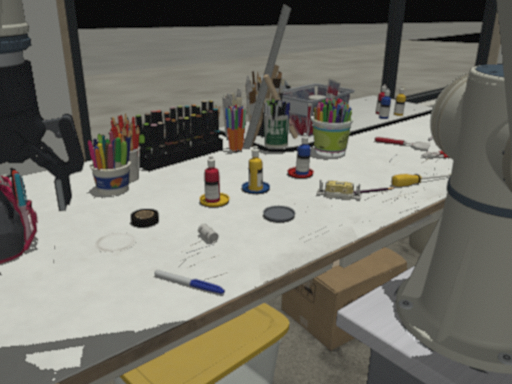

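View pics/top0.png

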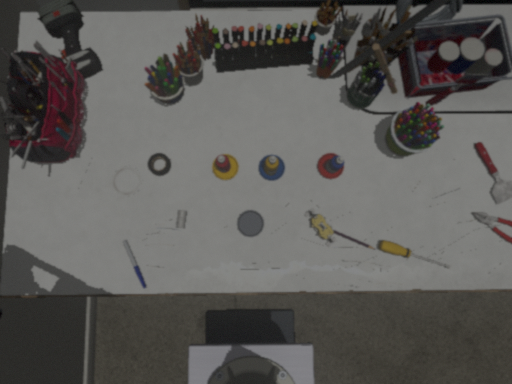

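The scene view shows red on the yellow dish (213,195), yellow on blue (256,182) and blue on red (302,165). The grey dish is at (279,213), the coupling at (207,233), the tape at (145,217) and the outlet at (340,188). In the top view the dishes are at about (225,167), (271,167), (331,166) and grey (250,222). Next I'll measure them.

```bash
cat > h.py <<'E'
import numpy as np,cv2
from rig import *
def cam(n):
    c=camera_info(n);f=192/np.tan(np.radians(c["vertical_fov"]/2));return c,f
def cloud(n,d):
    c,f=cam(n);v,u=np.mgrid[0:384,0:512];M=np.linalg.inv(c["world_to_cam"])
    P=np.stack([(u-c["cx"])/f*d,(v-c["cy"])/f*d,d],-1)
    P=P@M[:3,:3].T+M[:3,3];P[d==0]=np.nan;return P
def ray(n,u,v,z):
    c,f=cam(n);M=np.linalg.inv(c["world_to_cam"]);r=M[:3,:3]@np.array([(u-c["cx"])/f,(v-c["cy"])/f,1]);o=M[:3,3]
    return o+r*(z-o[2])/r[2]
def masks(im):
    h=cv2.cvtColor(im,cv2.COLOR_BGR2HSV);H,S,V=[h[...,i].astype(int) for i in range(3)]
    s=(S>110)&(V>40)
    return dict(red=s&((H<8)|(H>170)),yellow=s&(H>15)&(H<32),blue=s&(H>98)&(H<125))
def fitcirc(p):
    A=np.c_[2*p,np.ones(len(p))];x=np.linalg.lstsq(A,(p**2).sum(1),rcond=None)[0];return x[:2],np.sqrt(x[2]+x[0]**2+x[1]**2)
def look(tag):
  for n in("top","scene"):
    im,d=grab_frame(n);cv2.imwrite(f"pics/{n}_{tag}.png",im);P=cloud(n,d);m=masks(im)
    W=(P[...,0]>300)&(P[...,0]<750)&(abs(P[...,1])<350)
    X0=W&(P[...,2]>92)&(P[...,2]<125)
    k,l,st,ce=cv2.connectedComponentsWithStats(X0.astype(np.uint8))
    for i in range(1,k):
        if 6<st[i,4]<300: print(n,"cap blob",ce[i].round(1),"n",st[i,4],"mean",np.nanmean(P[l==i],0).round(1),"zmax",np.nanmax(P[l==i][:,2]).round(1))
    for c in m:
        b=W&m[c]&(P[...,2]>20)&(P[...,2]<95); q=P[b]
        if len(q)>8:
            print(n,c,"bottle n",len(q),"med",np.median(q,0).round(1),"z",np.percentile(q[:,2],[2,98]).round(1))
            if n=="scene":print("   circ",[np.round(a,1) for a in fitcirc(q[:,:2])])
        r=W&m[c]&(P[...,2]<14)&(P[...,2]>-6);k,l,st,ce=cv2.connectedComponentsWithStats(r.astype(np.uint8),connectivity=8)
        j=np.argwhere(r)
        if len(j)>20:
            # outer outline onto rim height
            i=1+np.argmax(st[1:,4]);print(n,c,"dish n",st[i,4],"bbox",st[i,:4])
            g=P[l==i];
            a,bb,w,hh=st[i,:4]
            L=ray(n,a-.5,bb+hh/2,8);R=ray(n,a+w-.5,bb+hh/2,8);T=ray(n,a+w/2,bb-.5,8);B=ray(n,a+w/2,bb+hh-.5,8)
            print("   xmin/max,ymin/max cloud",np.percentile(g[:,:2],[1,99],axis=0).round(1).tolist(),"boxmid",((L+R+T+B)/4).round(1),"widths",np.linalg.norm(L-R).round(1),np.linalg.norm(T-B).round(1))
E
python3 - <<'E'
from h import *
look("1")
for n,(u,v) in dict(top=(250,222),scene=(279,213)).items():
    im=cv2.imread(f"pics/{n}_1.png");g=cv2.cvtColor(im,cv2.COLOR_BGR2GRAY)
    w=g[v-25:v+25,u-35:u+35];t,b=cv2.threshold(w,0,255,cv2.THRESH_BINARY_INV+cv2.THRESH_OTSU)
    k,l,st,ce=cv2.connectedComponentsWithStats(b);i=1+np.argmax(st[1:,4]);x=st[i]
    c=(x[0]+u-35+(x[2]-1)/2,x[1]+v-25+(x[3]-1)/2);print(n,"grey",c,x,ray(n,*c,9))
for n,q in dict(top=[(159,163,17),(182,218,20),(320,226,35)],scene=[(145,217,17),(207,233,20),(340,188,35)]).items():
    for u,v,z in q: print(n,ray(n,u,v,z).round(0))
for n in("top","scene"):
    im=cv2.imread(f"pics/{n}_1.png")
    c=im[140:250,140:370] if n=="top" else im[130:260,120:370]
    cv2.imwrite(f"pics/{n}_1z.png",cv2.resize(c,None,fx=3,fy=3))
E
```

```text
top cap blob [220.3 159.1] n 50 mean [610.4  70.1 107.3] zmax 116.1
top cap blob [272.1 159.4] n 46 mean [608.8 -58.6 105. ] zmax 115.2
top cap blob [339.3 160.1] n 47 mean [ 604.9 -226.   105.6] zmax 113.9
top red bottle n 35 med [603.3  62.2  83.3] z [77.8 87.5]
top red dish n 189 bbox [318 154  24  24]
   xmin/max,ymin/max cloud [[581.9, -248.3], [644.4, -191.4]] boxmid [ 612.1 -220.2    8. ] widths 65.0 66.4
top yellow bottle n 108 med [597.1 -66.   77.7] z [22.9 84.8]
top yellow dish n 276 bbox [213 155  25  24]
   xmin/max,ymin/max cloud [[581.6, 30.8], [644.3, 95.9]] boxmid [612.6  62.6   8. ] widths 67.5 66.3
top blue dish n 14 bbox [277 164   5  11]
   xmin/max,ymin/max cloud [[591.6, -88.9], [619.6, -77.4]] boxmid [603.9 -83.2   8. ] widths 13.5 30.3
scene cap blob [304.3 138. ] n 53 mean [ 603.8 -224.4  102.4] zmax 113.9
scene cap blob [254.4 150.7] n 59 mean [606.9 -56.5 101.8] zmax 113.9
scene cap blob [210.4 161.6] n 76 mean [605.3  74.7 103.7] zmax 116.2
scene red bottle n 172 med [598.6  78.5  73.1] z [57.2 86.6]
   circ [array([603.8,  74.8]), np.float64(10.1)]
scene
[... 339 characters left out ...]
[[577.4, 30.2], [644.4, 98.7]] boxmid [604.3  67.8   8. ] widths 67.7 81.0
scene blue bottle n 116 med [ 596.8 -217.5   71.9] z [58. 84.]
   circ [array([ 601.7, -222.4]), np.float64(10.5)]
scene blue dish n 172 bbox [190 280  31  13]
   xmin/max,ymin/max cloud [[300.5, 276.4], [347.1, 302.5]] boxmid [323.9 287.9   8. ] widths 51.8 38.5
top grey (np.float64(250.0), np.float64(223.0)) [ 22  13  27  27 589] [459.33993707  -2.34922656   9.        ]
scene grey (np.float64(278.5), np.float64(214.0)) [ 19  18  32  17 462] [450.11912341   5.47470955   9.        ]
top [623. 240.  17.]
top [474. 176.  20.]
top [ 447. -183.   35.]
scene [607. 246.  17.]
scene [459. 189.  20.]
scene [ 423. -164.   35.]
```

View pics/top_1z.png

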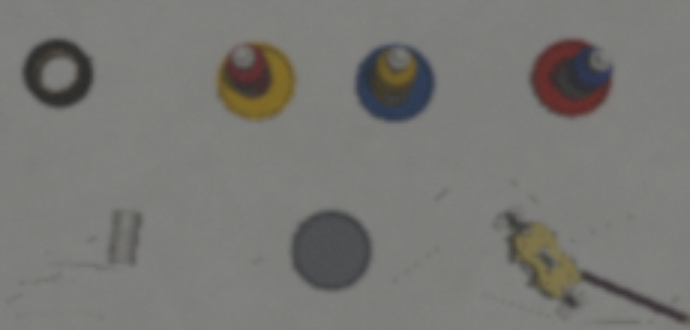

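View pics/scene_1z.png

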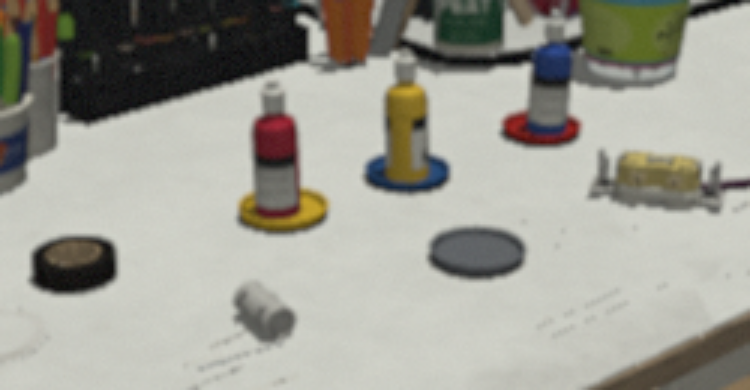

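```bash
python3 - <<'E'
from h import *
for a,u,v,z in [("red",220.5,159.0,111),("yel",272.4,159.5,108),("blu",339.5,160.1,109),("Dyel",225.5,166.8,8),("Dblu",271.8,167.7,8),("Dred",330.3,166,8),("Dgrey",250.1,223.1,8)]:
    print(a,ray("top",u,v,z).round(1))
im,d=grab_frame("scene");P=cloud("scene",d);it,dt=grab_frame("top");Q=cloud("top",dt)
def st(n,u,v):
    A=(P if n=="scene" else Q);g=A[v-16:v+17,u-25:u+26].reshape(-1,3);g=g[(g[:,2]>2)&(g[:,2]<14)];print(n,u,v,len(g),np.percentile(g,[1,50,99],axis=0).round(1).tolist())
st("scene",279,213);st("top",250,223);st("scene",256,186);st("top",271,167)
E
```

```text
red [609.9  69.4 111. ]
yel [607.9 -59.3 108. ]
blu [ 604.2 -225.7  109. ]
Dyel [612.3  61.9   8. ]
Dblu [608.4 -63.2   8. ]
Dred [ 611.3 -221.7    8. ]
Dgrey [459.2  -2.6   8. ]
scene 279 213 467 [[422.7, -75.1, 2.1], [461.4, -5.0, 4.9], [535.1, 33.8, 11.2]]
top 250 223 612 [[417.6, -64.5, 2.0], [459.5, -2.4, 4.4], [502.1, 61.4, 11.8]]
scene 256 186 280 [[539.3, -177.8, 2.0], [596.9, -49.8, 5.6], [719.9, 11.2, 13.2]]
top 271 167 442 [[567.3, -127.8, 2.0], [605.4, -60.7, 4.2], [655.4, 6.2, 12.5]]
```

```bash
python3 -m creep '100 -10 14 0 16; 100 -20 28 0 32; 100 -30 42 0 48; 100 -40.3 57 0 63.25; 100 -40.3 57 0 63.25; 100 -40.3 57 0 63.25; 100 -40.3 57 0 63.25; 100 -40.3 57 0 63.25; 100 -40.3 57 0 63.25; 100 -40.3 57 0 63.25; 100 -40.3 57 0 63.25; 100 -40.3 57 0 63.25; 100 -40.3 57 0 63.25; 100 -40.3 57 0 63.25; 100 -40.3 57 0 63.25; 100 -40.3 57 0 63.25; 100 -40.3 57 0 63.25; 100 -40.3 57 0 63.25; 100 -40.3 57 0 63.25; 100 -40.3 57 0 63.25' 30
```

```text
clock: 2.3
eef_pos: [608.7, -57.5, 404.8]
tcp_rot: [3.141, -0.0, 0.001]
contact_force: [-0.1, 0.1, -0.4]
opening: 1.001
```

```bash
python3 -m creep '100 0 0.2 3; 100 0 0.2 6' >/dev/null 2>&1; python3 -m creep '100 0 0.2 3 0; 100 0 0.2 6 0; 100 0 0.2 9 0; 100 0 0.2 12 0; 100 0 0.2 15 0; 100 0 0.2 17 0; 100 0 0.2 18 0; 100 0 0.2 18 0; 100 0 0.2 18 0; 100 0 0.2 18 0'
```

```text
clock: 3.3
eef_pos: [609.3, -59.6, 226.2]
tcp_rot: [3.141, -0.002, 0.001]
contact_force: [0.9, -0.3, -0.3]
opening: 0.999
```

```bash
python3 - <<'E'
from h import *
print(sense()["eef_pos"],sense()["contact_force"])
im,d=grab_frame("scene");cv2.imwrite("pics/s2.png",cv2.resize(im[60:240,150:390],None,fx=3,fy=3))
E
```

```text
[609.32422539 -59.5699891  226.20709558] [ 0.85704311 -0.25251825 -0.26707582]
```

View pics/s2.png

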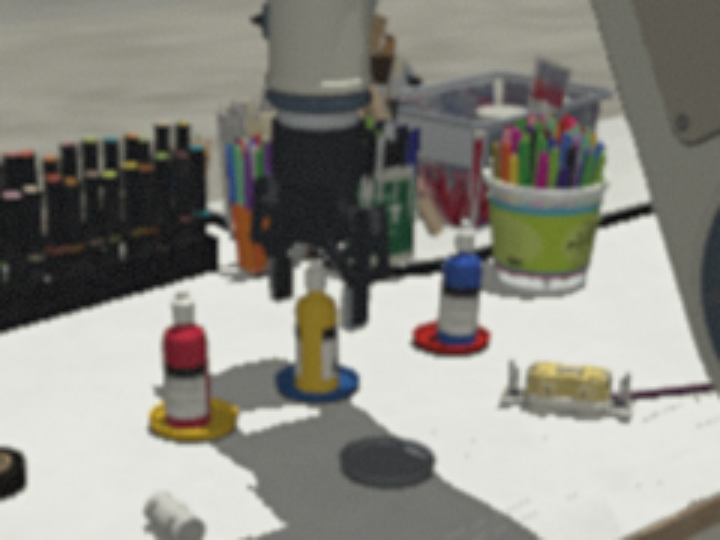

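Fingers straddle the yellow bottle (zoom, around 316,320), with the cap clear of the gripper body. I'll go a little lower and close.

```bash
python3 -m creep '100 0 0 0.5 0; 50 0 0 0.5 0; 35 0 0 0.5 0; 30 0 0 0.5 0; 30 0 0 0.5 0; 30 0 0 0.5 0; 30 0 0 0.5 0; 30 0 0 0.5 0; 30 0 0 0.5 0; 30 0 0 0.5 0; 30 0 0 0.5 0; 30 0 0 0.5 0' 35
```

```text
clock: 4.55
eef_pos: [609.3, -59.6, 221.5]
tcp_rot: [3.141, -0.002, 0.001]
contact_force: [-1.6, -0.7, 5.2]
opening: 0.403
```

```bash
python3 -m creep '10 0 0 -1 0; 10 0 0 -2 0; 10 0 0 -3.5 0; 10 0 0 -5 0; 10 0 0 -6 0; 10 0 0 -6 0; 10 0 0 -6 0'; python3 - <<'E'
from h import *
im,d=grab_frame("scene");cv2.imwrite("pics/s3.png",cv2.resize(im[60:240,150:390],None,fx=3,fy=3))
print(sense()["eef_pos"])
E
```

```text
clock: 5.25
eef_pos: [609.1, -59.6, 281.8]
tcp_rot: [3.141, -0.003, 0.001]
contact_force: [-0.2, -0.8, -1.5]
opening: 0.403
[608.88939054 -59.55488807 281.24070643]
```

View pics/s3.png

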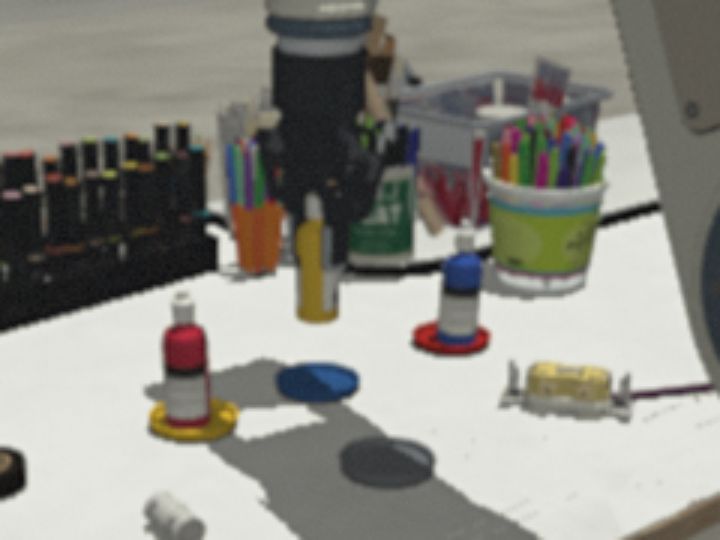

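Yellow is held upright, about 60 mm up. Next, carry it to the grey dish.

```bash
python3 -m creep '10 -1.5 -0.6 0 0; 10 -4 -1.5 0 0; 10 -7 -2.7 0 0; 10 -10 -3.8 0 0; 10 -13 -4.9 0 0; 10 -14.5 -5.5 0 0; 10 -15 -5.7 0 0; 10 -15 -5.7 0 0; 10 -15 -5.7 2 0; 10 -15 -5.7 4 0; 10 -15 -5.7 5 0; 10 -15 -5.7 5.4 0; 10 -15 -5.7 5.7 0; 10 -15 -5.7 5.7 0; 10 -15 -5.7 5.7 0'; python3 - <<'E'
from h import *
im,d=grab_frame("scene");cv2.imwrite("pics/s4.png",cv2.resize(im[60:240,150:390],None,fx=3,fy=3))
print(sense()["eef_pos"],sense()["contact_force"])
E
```

```text
clock: 6.8
eef_pos: [459.3, -2.8, 224.4]
tcp_rot: [3.141, -0.003, 0.001]
contact_force: [-0.4, 0.5, -1.0]
opening: 0.403
[459.22563823  -2.8143692  224.47202032] [-0.24330827 -0.42407538 -1.27331092]
```

View pics/s4.png

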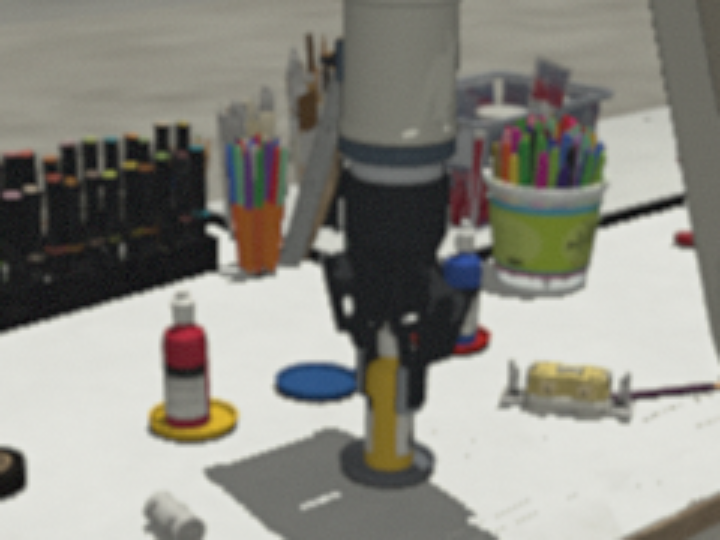

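Yellow is centred over the grey dish (zoom 388,460). I'll lower it to contact, release and lift.

```bash
python3 -m creep '10 0 0 0.15 0; 10 0 0 0.3 0; 10 0 0 0.3 0; 10 0 0 0.3 0'; python3 -m creep '50 0 0 0 0; 60 0 0 0 0; 80 0 0 0 0; 100 0 0 0 0; 100 0 0 0 0; 100 0 0 0 0; 100 0 0 -2 0; 100 0 0 -5 0; 100 0 0 -9 0; 100 0 0 -13 0; 100 0 0 -13 0; 100 4 6 -13 0; 100 8 12 -13 0; 100 11 17 -13 0; 100 14.6 22.3 -13 0; 100 14.6 22.3 -13 0; 100 14.6 22.3 -13 0; 100 14.6 22.3 -13 0; 100 14.6 22.3 -13 0'; python3 - <<'E'
from h import *
look("5")
print(sense()["eef_pos"])
E
```

```text
clock: 7.25
eef_pos: [459.4, -2.8, 221.6]
tcp_rot: [3.141, -0.003, 0.001]
contact_force: [0.7, -0.1, -0.6]
opening: 0.403
clock: 9.15
eef_pos: [604.7, -225.3, 351.1]
tcp_rot: [-3.141, -0.001, 0.001]
contact_force: [0.2, 0.2, -0.2]
opening: 0.997
top cap blob [219.4 160. ] n 48 mean [608.1  72.4 108.1] zmax 119.2
top cap blob [250.  219.2] n 48 mean [460.1  -1.8 105.2] zmax 114.8
top red bottle n 27 med [604.2  62.   83.3] z [77.8 85.5]
top red dish n 28 bbox [322 168   7   9]
   xmin/max,ymin/max cloud [[584.8, -215.7], [606.3, -199.0]] boxmid [ 594.2 -207.3    8. ] widths 18.9 24.8
top yellow bottle n 54 med [453.3   5.6  79.3] z [34.7 83.4]
top yellow dish n 264 bbox [213 155  25  24]
   xmin/max,ymin/max cloud [[581.8, 30.8], [645.4, 95.8]] boxmid [612.6  62.6   8. ] widths 67.5 66.3
top blue dish n 203 bbox [261 157  16  21]
   xmin/max,ymin/max cloud [[586.4, -75.2], [639.0, -34.1]] boxmid [609.8 -55.    8. ] widths 43.3 58.0
scene cap blob [304.2 137.9] n 50 mean [ 604.  -224.5  102.8] zmax 114.8
scene cap blob [210.4 161.7] n 78 mean [605.3  74.6 103.4] zmax 116.1
scene cap bl
[... 195 characters left out ...]
[288 168  25  10]
   xmin/max,ymin/max cloud [[576.2, -254.1], [645.6, -185.4]] boxmid [ 603.1 -214.4    8. ] widths 67.0 75.9
scene yellow bottle n 336 med [448.3   8.7  60. ] z [22.5 84.6]
   circ [array([478.3, -89.5]), np.float64(101.9)]
scene yellow dish n 200 bbox [200 193  29  14]
   xmin/max,ymin/max cloud [[576.8, 31.1], [643.2, 99.1]] boxmid [604.3  67.8   8. ] widths 67.7 81.0
scene blue bottle n 118 med [ 596.9 -218.3   71.2] z [56.3 84. ]
   circ [array([ 601.8, -222.4]), np.float64(10.6)]
scene blue dish n 249 bbox [243 181  26  12]
   xmin/max,ymin/max cloud [[574.8, -94.8], [642.5, -26.3]] boxmid [603.6 -58.8   8. ] widths 64.7 78.5
[ 604.56195547 -224.45425635  351.69994764]
```

View pics/scene_5.png

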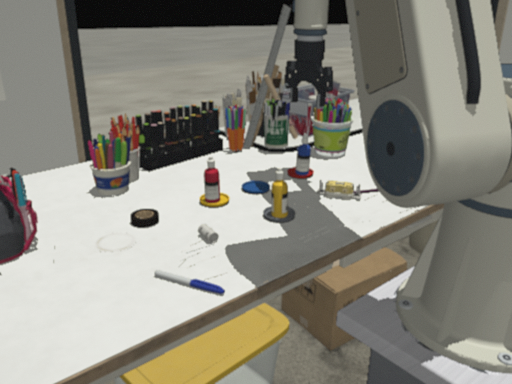

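Yellow stands in the grey dish (279,200) and the blue dish is free at (257,187). Now blue.

```bash
python3 -m creep '100 0.1 0.2 2 0; 100 0.1 0.2 5 0; 100 0.1 0.2 8 0; 100 0.1 0.2 11 0; 100 0.1 0.2 12 0; 100 0.1 0.2 12.9 0; 100 0.1 0.2 12.9 0; 60 0.1 0.2 12.9 0; 40 0.1 0.2 12.9 0; 30 0.1 0.2 12.9 0; 30 0.1 0.2 12.9 0; 30 0.1 0.2 12.9 0; 30 0.1 0.2 12.9 0; 30 0.1 0.2 12.9 0; 30 0.1 0.2 12.9 0; 30 0.1 0.2 12.9 0' 35;  python3 -m creep '10 0 0 -1 0; 10 0 0 -2 0; 10 0 0 -3.5 0; 10 0 0 -5 0; 10 0 0 -6 0; 10 0 0 -6 0; 10 0 0 -6 0'; python3 - <<'E'
from h import *
im,d=grab_frame("scene");cv2.imwrite("pics/s6.png",cv2.resize(im[60:240,150:390],None,fx=3,fy=3))
print(sense()["eef_pos"])
E
```

```text
clock: 10.85
eef_pos: [606.4, -226.7, 223.7]
tcp_rot: [3.141, -0.004, 0.002]
contact_force: [0.8, 0.0, 5.9]
opening: 0.413
clock: 11.55
eef_pos: [606.1, -226.6, 284.0]
tcp_rot: [3.141, -0.004, 0.002]
contact_force: [0.3, 0.6, -0.8]
opening: 0.413
[ 605.93373109 -226.5500109   283.45899811]
```

View pics/s6.png

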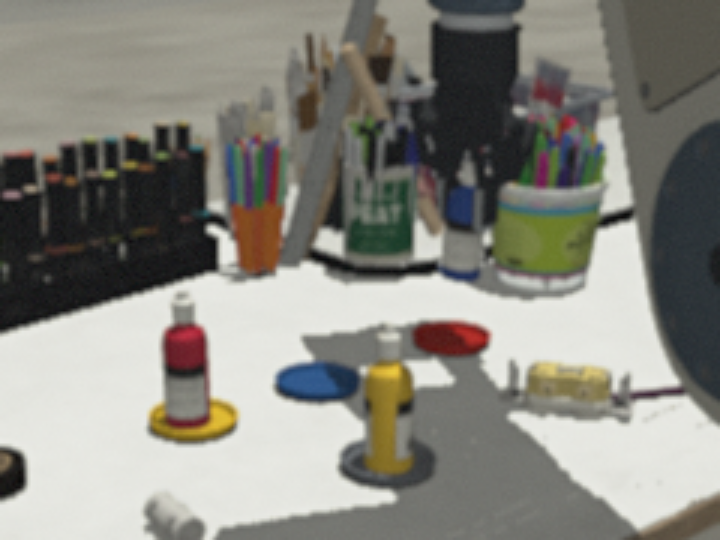

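Blue is lifted upright and the red dish is empty. On to the blue dish at (609,-62).

```bash
python3 -m creep '10 0 -1.5 0 0; 10 0.1 -4 0 0; 10 0.2 -7 0 0; 10 0.3 -10 0 0; 10 0.3 -13 0 0; 10 0.3 -15.5 0 0; 10 0.3 -16.5 0 0; 10 0.3 -16.5 0 0; 10 0.3 -16.5 2 0; 10 0.3 -16.5 4 0; 10 0.3 -16.5 5 0; 10 0.3 -16.5 5.4 0; 10 0.3 -16.5 5.7 0; 10 0.3 -16.5 5.7 0; 10 0.3 -16.5 5.7 0'; python3 - <<'E'
from h import *
im,d=grab_frame("scene");cv2.imwrite("pics/s7.png",cv2.resize(im[60:240,150:390],None,fx=3,fy=3))
print(sense()["eef_pos"],sense()["contact_force"])
E
```

```text
clock: 13.1
eef_pos: [609.1, -61.7, 227.0]
tcp_rot: [3.141, -0.004, 0.002]
contact_force: [-0.1, -0.3, -0.9]
opening: 0.413
[609.06863919 -61.66549552 227.06087966] [ 0.52257301  0.42047245 -0.35565111]
```

View pics/s7.png

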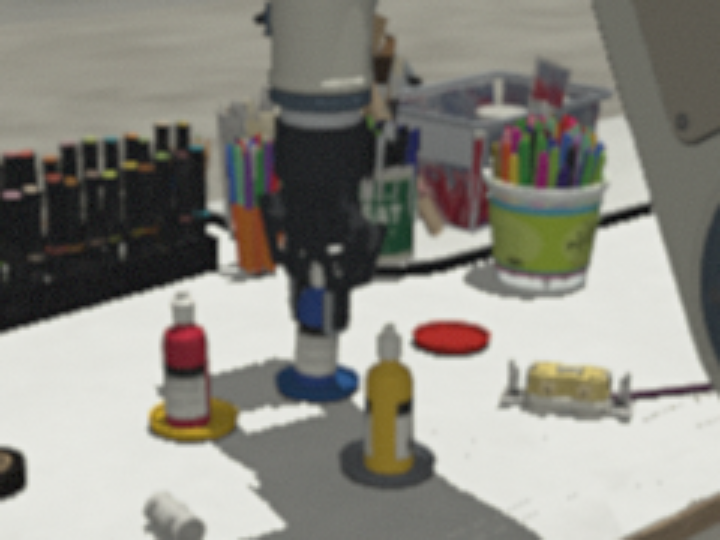

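Blue is over the centre of the blue dish (zoom 317,375). Lower it, release and go above red.

```bash
python3 -m creep '10 0 0 0.15 0; 10 0 0 0.3 0; 10 0 0 0.35 0; 10 0 0 0.35 0'; python3 -m creep '50 0 0 0 0; 60 0 0 0 0; 80 0 0 0 0; 100 0 0 0 0; 100 0 0 0 0; 100 0 0 0 0; 100 0 0 -2 0; 100 0 0 -5 0; 100 0 0 -9 0; 100 0 0 -13 0; 100 0 0 -13 0; 100 0 -4 -13 0; 100 0 -8 -13 0; 100 0 -12 -13 0; 100 0 -13.3 -13 0; 100 0 -13.3 -13 0; 100 0 -13.3 -13 0; 100 0 -13.3 -13 0; 100 0 -13.3 -13 0'; python3 - <<'E'
from h import *
im,d=grab_frame("scene");cv2.imwrite("pics/s8.png",cv2.resize(im[60:240,150:390],None,fx=3,fy=3))
P=cloud("scene",d);m=masks(im)
for c in m:
    q=P[m[c]&(P[...,2]>30)&(P[...,2]<95)&(P[...,0]<700)&(P[...,0]>400)&(abs(P[...,1])<300)];print(c,np.median(q,0).round(1) if len(q) else None)
print(sense()["eef_pos"])
E
```

```text
clock: 13.55
eef_pos: [609.2, -61.7, 223.8]
tcp_rot: [3.141, -0.005, 0.002]
contact_force: [-0.7, 0.2, 1.0]
opening: 0.408
clock: 15.45
eef_pos: [608.4, 70.2, 353.7]
tcp_rot: [3.141, -0.005, 0.001]
contact_force: [0.2, -0.3, -0.1]
opening: 0.999
red [598.3  78.7  72.7]
yellow [448.2   8.4  62.8]
blue [599.3 -54.   71.5]
[608.4273063   70.28343919 353.70669677]
```

View pics/s8.png

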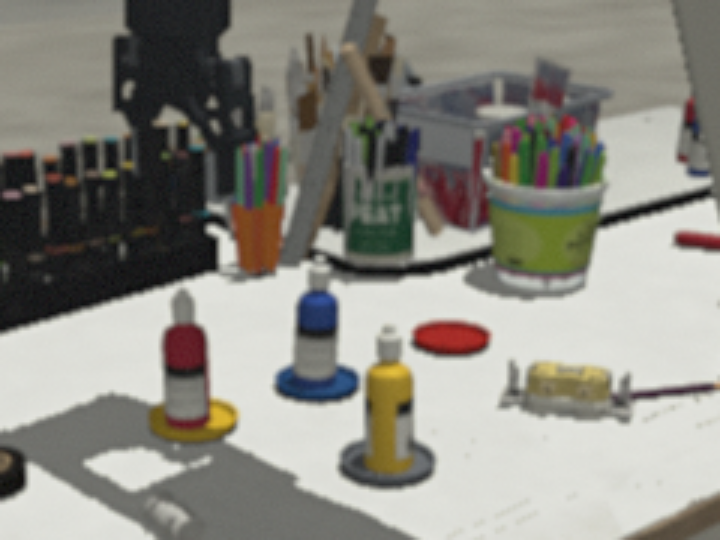

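Blue stands upright in its dish (zoom 317,380). Now I'll grasp red and lift it high enough to pass over blue.

```bash
python3 -m creep '100 0.1 0 2 0; 100 0.1 0 5 0; 100 0.1 0 8 0; 100 0.1 0 11 0; 100 0.1 0 12 0; 100 0.1 0 12.9 0; 100 0.1 0 12.9 0; 60 0.1 0 12.9 0; 40 0.1 0 12.9 0; 30 0.1 0 12.9 0; 30 0.1 0 12.9 0; 30 0.1 0 12.9 0; 30 0.1 0 12.9 0; 30 0.1 0 12.9 0; 30 0.1 0 12.9 0; 30 0.1 0 12.9 0' 35;  python3 -m creep '10 0 0 -1 0; 10 0 0 -2 0; 10 0 0 -4 0; 10 0 0 -7 0; 10 0 0 -10 0; 10 0 0 -13 0; 10 0 0 -15 0; 10 0 0 -16 0; 10 0 0 -16 0; 10 0 0 -16 0'; python3 - <<'E'
from h import *
im,d=grab_frame("scene");cv2.imwrite("pics/s9.png",cv2.resize(im[60:240,150:390],None,fx=3,fy=3))
print(sense()["eef_pos"])
E
```

```text
clock: 17.1
eef_pos: [610.7, 70.3, 225.8]
tcp_rot: [3.141, -0.007, 0.001]
contact_force: [1.1, -0.5, 5.7]
opening: 0.409
clock: 18.1
eef_pos: [609.2, 70.3, 385.0]
tcp_rot: [3.141, -0.006, 0.001]
contact_force: [-1.3, 0.0, -1.8]
opening: 0.412
[609.09924148  70.28789197 384.48612205]
```

View pics/s9.png

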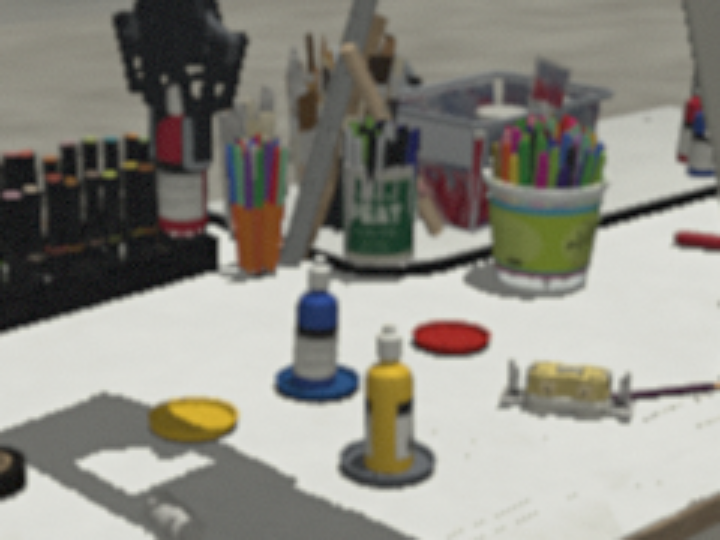

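Red is upright, about 160 mm up. Carry it over to the red dish at (611,-220).

```bash
python3 -m creep '10 0 1.5 0 0; 10 0.1 4 0 0; 10 0.2 7.5 0 0; 10 0.2 11 0 0; 10 0.2 14.5 0 0; 10 0.2 18 0 0; 10 0.2 21.5 0 0; 10 0.2 25 0 0; 10 0.2 27.5 0 0; 10 0.2 29 0 0; 10 0.2 29 0 0; 10 0.2 29 2 0; 10 0.2 29 5 0; 10 0.2 29 8 0; 10 0.2 29 11 0; 10 0.2 29 13.5 0; 10 0.2 29 15 0; 10 0.2 29 15.5 0; 10 0.2 29 15.5 0; 10 0.2 29 15.5 0'; python3 - <<'E'
from h import *
im,d=grab_frame("scene");cv2.imwrite("pics/s10.png",cv2.resize(im[60:240,150:390],None,fx=3,fy=3))
print(sense()["eef_pos"],sense()["contact_force"])
E
```

```text
clock: 20.15
eef_pos: [612.6, -219.8, 230.9]
tcp_rot: [3.14, -0.006, 0.001]
contact_force: [0.3, 0.2, -1.2]
opening: 0.4
[ 612.64465532 -219.92056755  231.1226199 ] [-0.43570094  0.15833875 -2.08638978]
```

View pics/s10.png

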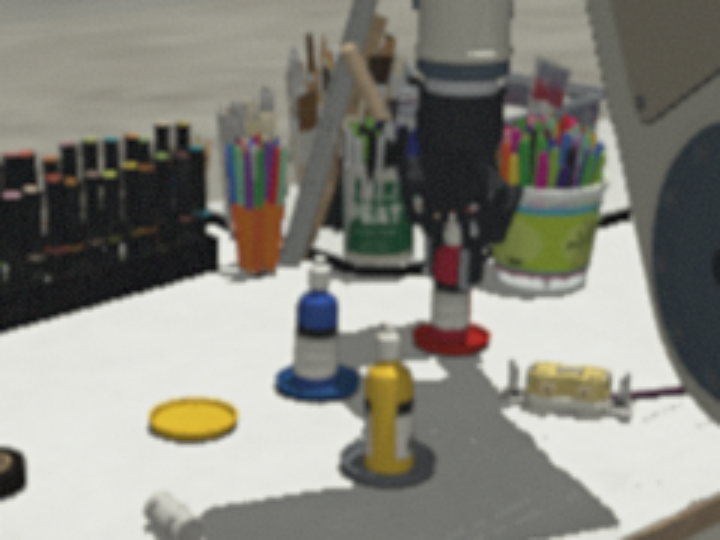

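Red is over the red dish (zoom 452,330). Lower it 5 mm, release and go above yellow.

```bash
python3 -m creep '10 0 0 0.2 0; 10 0 0 0.4 0; 10 0 0 0.5 0; 10 0 0 0.5 0; 10 0 0 0.55 0'; python3 -m creep '50 0 0 0 0; 60 0 0 0 0; 80 0 0 0 0; 100 0 0 0 0; 100 0 0 0 0; 100 0 0 0 0; 100 0 0 -2 0; 100 0 0 -5 0; 100 0 0 -9 0; 100 0 0 -13 0; 100 0 0 -13 0; 100 -3 -4 -13 0; 100 -6 -8 -13 0; 100 -9 -12 -13 0; 100 -12 -17 -13 0; 100 -15.3 -21.7 -13 0; 100 -15.3 -21.7 -13 0; 100 -15.3 -21.7 -13 0; 100 -15.3 -21.7 -13 0'; python3 - <<'E'
from h import *
im,d=grab_frame("scene");cv2.imwrite("pics/s11.png",cv2.resize(im[60:240,150:390],None,fx=3,fy=3))
print(sense()["eef_pos"])
E
```

```text
clock: 20.7
eef_pos: [612.7, -220.0, 225.8]
tcp_rot: [3.14, -0.007, 0.001]
contact_force: [-1.6, 0.3, 4.5]
opening: 0.408
clock: 22.6
eef_pos: [459.3, -3.0, 354.6]
tcp_rot: [3.14, -0.008, 0.002]
contact_force: [-0.1, 0.0, 0.5]
opening: 1.001
[459.56136687  -3.44396419 354.54575519]
```

View pics/s11.png

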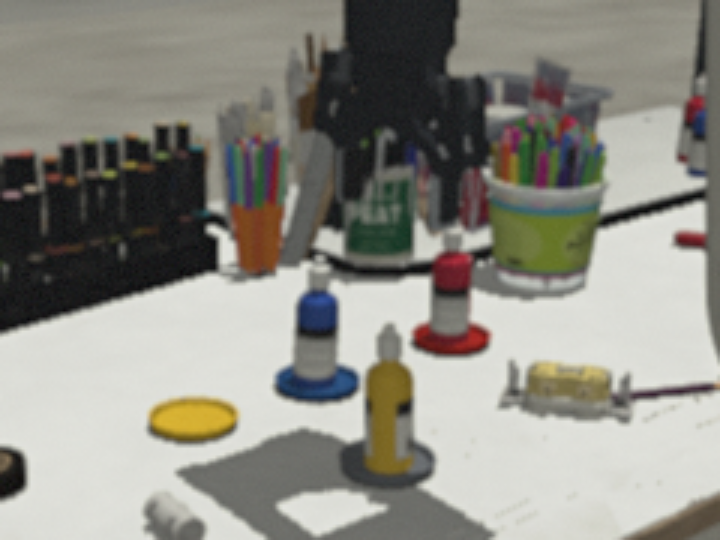

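Red stands in its dish (zoom 452,330). Now pick yellow.

```bash
python3 -m creep '100 0 0 2 0; 100 0 0 5 0; 100 0 0 8 0; 100 0 0 11 0; 100 0 0 12 0; 100 0 0 13.2 0; 100 0 0 13.2 0; 60 0 0 13.2 0; 40 0 0 13.2 0; 30 0 0 13.2 0; 30 0 0 13.2 0; 30 0 0 13.2 0; 30 0 0 13.2 0; 30 0 0 13.2 0; 30 0 0 13.2 0; 30 0 0 13.2 0' 35;  python3 -m creep '10 0 0 -1 0; 10 0 0 -2 0; 10 0 0 -4 0; 10 0 0 -6 0; 10 0 0 -7 0; 10 0 0 -7 0; 10 0 0 -7 0'; python3 - <<'E'
from h import *
im,d=grab_frame("scene");cv2.imwrite("pics/s12.png",cv2.resize(im[60:240,150:390],None,fx=3,fy=3))
print(sense()["eef_pos"])
E
```

```text
clock: 24.25
eef_pos: [460.8, -3.6, 223.4]
tcp_rot: [3.14, -0.009, 0.001]
contact_force: [-1.9, 1.0, 7.0]
opening: 0.407
clock: 24.95
eef_pos: [460.0, -3.5, 293.3]
tcp_rot: [3.14, -0.009, 0.001]
contact_force: [-0.2, 0.7, -1.5]
opening: 0.405
[459.7629693   -3.46104916 292.92385955]
```

View pics/s12.png

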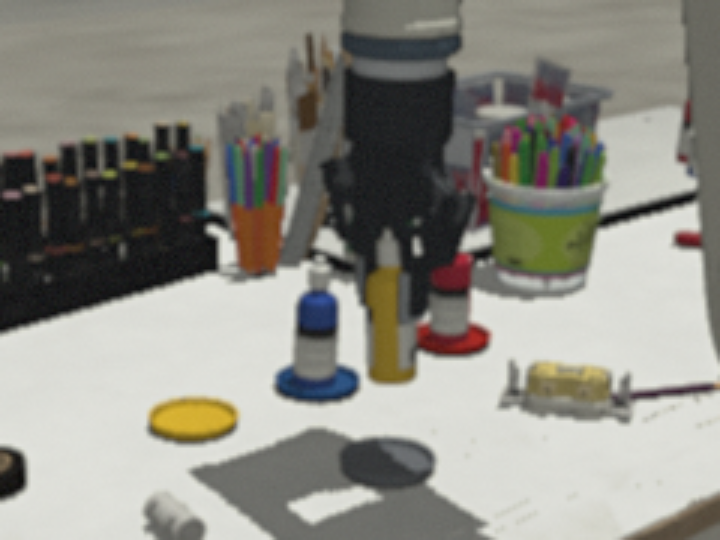

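```bash
python3 -m creep '10 0.5 -1 0 0; 10 1.5 -3 0 0; 10 3 -5 0 0; 10 5.5 -6.7 0 0; 10 8.5 -6.7 0 0; 10 11.5 -6.7 0 0; 10 14 -6.7 0 0; 10 15.2 -6.7 0 0; 10 15.2 -6.7 0 0; 10 15.2 -6.7 2 0; 10 15.2 -6.7 4 0; 10 15.2 -6.7 5.5 0; 10 15.2 -6.7 6.2 0; 10 15.2 -6.7 6.5 0; 10 15.2 -6.7 6.5 0; 10 15.2 -6.7 6.5 0'; python3 - <<'E'
from h import *
im,d=grab_frame("scene");cv2.imwrite("pics/s13.png",cv2.resize(im[60:240,150:390],None,fx=3,fy=3))
print(sense()["eef_pos"],sense()["contact_force"])
E
```

```text
clock: 26.6
eef_pos: [612.5, 63.6, 229.7]
tcp_rot: [3.14, -0.009, 0.001]
contact_force: [-0.8, 0.1, -2.1]
opening: 0.406
[612.57807039  63.60031367 229.81743477] [ 0.88700488  0.99193238 -1.37904785]
```

View pics/s13.png

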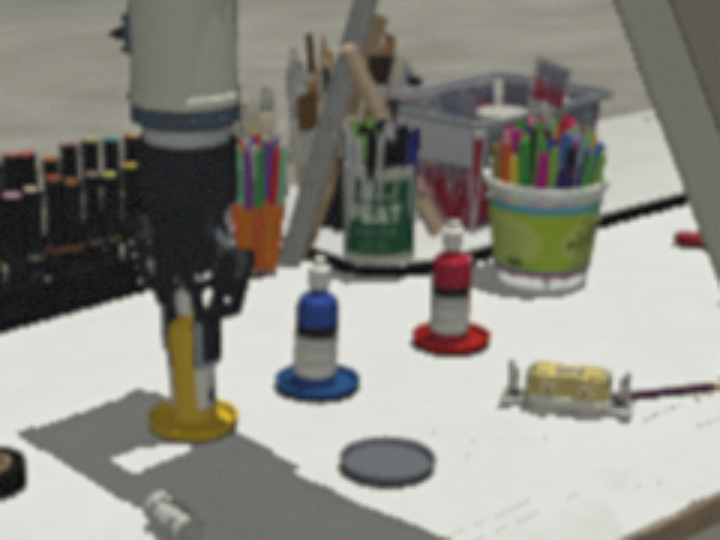

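Yellow is over its dish (zoom 192,410). Lower it, release, lift and retreat.

```bash
python3 -m creep '10 0 0 0.2 0; 10 0 0 0.4 0; 10 0 0 0.55 0; 10 0 0 0.62 0; 10 0 0 0.65 0; 10 0 0 0.65 0'; python3 -m creep '50 0 0 0 0; 60 0 0 0 0; 80 0 0 0 0; 100 0 0 0 0; 100 0 0 0 0; 100 0 0 0 0; 100 0 0 -2 0; 100 0 0 -5 0; 100 0 0 -9 0; 100 0 0 -14 0; 100 0 0 -17 0; 100 -3 -5 -17 0; 100 -6 -10 -17 0; 100 -10 -15 -17 0; 100 -13 -20 -17 0; 100 -17 -25 -17 0; 100 -20 -29 -17 0; 100 -20 -29 -17 0; 100 -20 -29 -17 0; 100 -20 -29 -17 0'; python3 - <<'E'
from h import *
look("14")
for n in("top","scene"):
    im=cv2.imread(f"pics/{n}_14.png")
    c=im[140:250,140:370] if n=="top" else im[130:260,120:370]
    cv2.imwrite(f"pics/{n}_14z.png",cv2.resize(c,None,fx=3,fy=3))
print(sense()["eef_pos"],sense()["qvel"].round(3))
E
```

```text
clock: 27.25
eef_pos: [612.6, 63.6, 223.5]
tcp_rot: [3.14, -0.009, 0.001]
contact_force: [-1.9, 0.1, 2.9]
opening: 0.407
clock: 29.25
eef_pos: [409.9, 354.6, 391.2]
tcp_rot: [3.14, -0.009, 0.004]
contact_force: [-0.3, 0.1, -0.1]
opening: 1.002
top cap blob [222.4 159.1] n 50 mean [611.1  65.  104.7] zmax 115.8
top cap blob [335.4 157.8] n 49 mean [ 610.4 -215.9  108.1] zmax 117.7
top cap blob [273.5 159.4] n 49 mean [608.5 -62.  105.9] zmax 115.8
top red bottle n 29 med [ 603.1 -219.7   82.4] z [75.1 87.5]
top red dish n 172 bbox [319 163  24  15]
   xmin/max,ymin/max cloud [[581.9, -252.4], [618.0, -191.4]] boxmid [ 599.6 -222.4    8. ] widths 64.9 41.4
top yellow bottle n 122 med [600.9  54.7  77.4] z [24.9 83.9]
top yellow dish n 257 bbox [213 155  25  24]
   xmin/max,ymin/max cloud [[581.5, 30.8], [644.0, 95.9]] boxmid [612.6  62.6   8. ] widths 67.5 66.3
top blue dish n 7 bbox [270 174   5   4]
   xmin/max,ymin/max cloud [[584.6, -69.2], [592.4, -58.5]] boxmid [586.3 -64.    8. ] widths 13.5 11.0
scene cap blob [300.1 137.8] n 61 mean [ 609.3 -214.5  103.7] zmax 115.9
scene cap 
[... 309 characters left out ...]
x cloud [[576.9, -254.3], [643.9, -186.9]] boxmid [ 603.1 -214.4    8. ] widths 67.0 75.9
scene yellow bottle n 327 med [597.5  73.1  58.2] z [20.9 84.2]
   circ [array([ 972.6, -367.5]), np.float64(576.8)]
scene yellow dish n 238 bbox [200 194  29  13]
   xmin/max,ymin/max cloud [[576.8, 30.3], [645.7, 98.7]] boxmid [601.9  69.5   8. ] widths 67.5 74.9
scene blue bottle n 137 med [599.  -53.7  71.4] z [56.9 84.5]
   circ [array([603.9, -57.2]), np.float64(9.9)]
scene blue dish n 175 bbox [243 183  26  10]
   xmin/max,ymin/max cloud [[574.4, -94.0], [640.3, -26.1]] boxmid [598.5 -54.5   8. ] widths 64.4 64.8
[411.16256203 353.18965223 391.14455076] [-0.02  -0.001 -0.     0.001  0.001  0.001]
```

View pics/scene_14z.png

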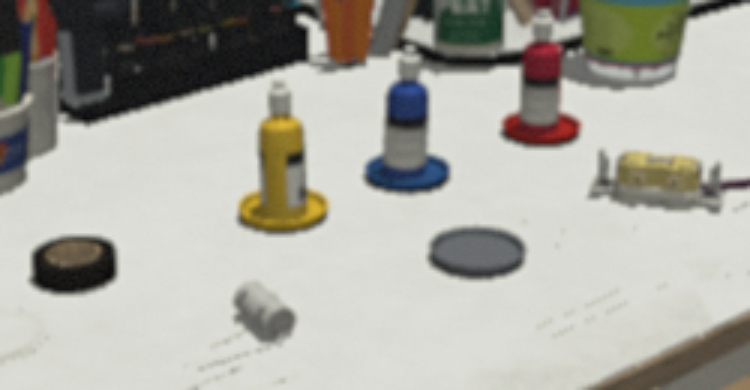

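View pics/top_14z.png

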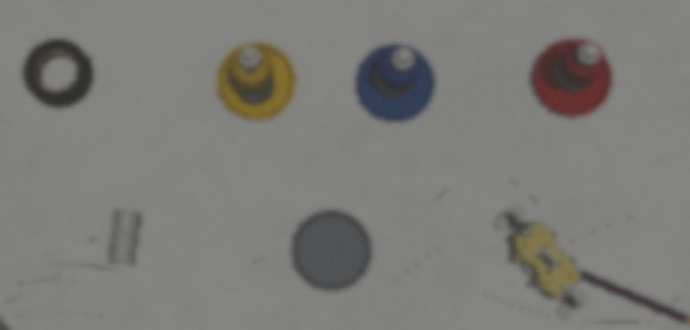

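Each bottle stands upright in its own dish: in the scene zoom, yellow is at (283,205), blue at (407,170) and red at (541,125). The grey dish is empty at (477,250). The tape, coupling and outlet appear at the same pixels as at the start.

```bash
python3 -c "
from rig import *
sign_off();print(sense()['clock'])"
```

```text
the job is handed in; nothing more can be done
the job is handed in; nothing more can be done
```

Each bottle now stands upright in the dish of its own colour, and the grey dish is empty again. I parked yellow in the grey dish, moved blue and then red into their own dishes, and put yellow in last. I handed the job in at about 29.4 s of the allowed 96 s.

- **Final positions:** in the last pictures each cap lies about 2–5 mm from its dish centre, against about 12 mm of room. Red is the furthest off. The cap heights fit bottles standing upright on the dish floors.
- **Agreement between cameras:** the two views agree to within a few mm, once I allow for each seeing only the near side of a cap. Some of the colour-mask dish fits were partial, because the bottles hid the dishes. For those I used the earlier full views.
- **Other objects:** the tape roll, outlet and coupling sit at the same pixels as at the start. I checked this by eye, without measuring it again.
- **Forces:** the force at the end of each move never read above about 7 N.
- **One bad command:** I typed one row command in the wrong form and threw away its output. The arm showed no sign of having moved on it.

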